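Lay out the test station

ROBOT

A 6-joint arm with a two-finger parallel gripper is mounted at the origin on the work surface. World frame = base frame: x ahead of the robot, y to its left, z up, the work surface at z = 0. Lengths are in m, angles in rad, forces in N, time in s.
With the tool pointing down it reaches from about 0.3 to 0.775 m from the base axis. Payload 14.6 kg.
Tool frame: the origin (TCP) lies at the very end of the fingers, on their centre line; the grasp point (between the pads) lies 19 mm behind it; z points along the fingers, y is the line along which they close (so a half turn about z gives the same grasp; the last joint's range is limited). The gripper opens to 94 mm and grips with 3 to 60 N. Pads are 16 mm wide; open, the fingers measure 119 mm over their backs; the gripper's body (75 mm by 177 mm) begins 78 mm behind the grasp point.
Start: joints at [1.124, 0.3, 1.521, -0, 1.321, -0.067], TCP at [0.204, 0.511, 0.205] pointing down, gripper open.
Joint ranges: [-3.03, 3.03], [-0.79, 2.21], [0.23, 2.52], [-1.04, 4.18], [0, 3.07], [-2.55, 2.55]. Speed limits (rad/s): [2.22, 2.22, 2.57, 3.14, 3.14, 3.14].

INTERFACE

Orientations are given as [roll, pitch, yaw] about the fixed x, y, z axes, in that order (R = Rz(yaw) Ry(pitch) Rx(roll)).
In Python, from station import ctrl, camera, camera_info, finder gives the robot as it stands.
- The arm moves only by the tool carry_out, never from a script. Its argument "motion" is a list of rows, each a list of 2 entries, a list of its own where there are three numbers: the shift along the tool's x, y, z as a fraction of full scale, then the turn about the tool's z as a fraction of full scale. A call has 1 to 12 rows; each row is the pose to reach, as a shift and turn from the pose commanded when the call began, along the tool's axes at that moment, turning the shorter way round; what a row does not reach only later rows make up. Full scale, the value 1, is 200 mm for a shift and 360 degrees for a turn. A row lasts 1/10 s, in which the tool goes at most 50 mm and 8.59 degrees, less where a joint would pass 70% of its speed; a pose out of reach is approached as far as the arm can. A call with a number of a shift or a turn outside -1 to 1 is refused whole. A call with a gripper value outside its range is refused whole. "hand" is the closure, from -1 (fully open) to 1 (shut), set as the call begins (left out, the last holds). The fingers move at their own pace and stop on an object; "force" is the grip in N (left out, the last holds). Time passes only in rows, so rows that repeat a pose let the fingers close. It gives the time, the measured TCP pose, the force, the opening and the grip force at its end, in the units of the state.
- ctrl.get_obs(): the state, without advancing time (a new reading comes with each control period).
- camera(name): name is "side" or "top" or "wrist"; returns (picture, depth): 420x560x3 uint8, blue, green, red; 420x560 float32, m along the optical axis (not along the pixel's ray), 0 where there is no reading.
- camera_info(name): a dict with "camera_matrix" (3x3 intrinsics, pixels), "dist_coeffs" ([k1, k2, p1, p2, k3] as OpenCV has them; the pictures are not rectified), "origin" and "attitude" of the camera in the world. Camera axes: x right, y down, z forward; pixel columns grow to the right and rows downward; lengths in m; the calibration is good to about 2 mm. A picture is of the moment at which its call begins: read the wrist's pose just before it. camera_info takes no time and is no camera call; for the wrist camera it gives the pose at the moment of the call.
- ctrl.hand_in(): hands the job in; it is judged then, once.
Trained networks look in the newest picture that a camera, given by its name, has taken for a name from the list of things; names that differ only in an ending like _2 or _b are one class to them, and where a whole thing is asked for, a point or a joint stands for the part that bears it (a point fixed in the world has none). Each returns a list of dicts, best first, with "conf" (0 to 1); they miss things now and then, are a little off and sometimes report something else, mostly with a low value. They report only what shows in the picture. A call takes as long as a camera call. They do not tell look-alikes from the thing itself.
- finder.boxes_of(camera, query): "location" ([column, row] in pixels, amid what is visible of it).
- finder.cut_out(camera, query): "mask" (420x560 bool, what is visible of it) and "location" ([column, row] in pixels, amid what is visible of it).
- finder.pinpoint(camera, query): "location" ([column, row] in pixels: a listed point, or the origin of a listed thing).
The state is a dict: "time_s": time; "qpos": joint angles; "joint_vel": joint speeds; "tau": joint torques, N m; "ee_pos": TCP position; "eef_rot": TCP orientation; "force": force on the tool from outside, world axes, zero at the start; "moment": the same for the moment, N m; "grip_width": finger opening in m; "grip_force": force on a finger pad.
Only numpy, scipy, OpenCV 4.12 (cv2) and the standard library are available. Lean on these libraries where they do the work, as an engineer would, in place of code of your own. Each camera call takes 0.05 s, during which the arm holds its last target. There are 200 camera calls.

TASK

Set up the bench for testing: lay the flat cartridge on the reader's loading bed with its long side pointing to the housing, flat on the bed and slid fully home against both the end stop and the side stop. On the steel tray, stand the tall canister on the end pad nearer the reader, the wide jar on the other end pad and the small vial on the pad between them, each upright and in the middle of its pad. Do not tip the containers over, and leave the pen cup, the carton and the tape dispenser where they are.

Things in the scene. Friction and masses are not known exactly. Their poses are not given: they have to be found in the camera images.
- cartridge: Flat white test cartridge, a loose block 80 long (its x) x 46 wide (its y) x 20 mm high, with a grey window and two small round wells on top; the same either way round; about 50 g. Origin: centre of its underside. It lies flat on the counter at the start.
- canister: Tall white strip canister, an upright cylinder 44 mm in diameter, 95 mm high, loose; about 90 g. Origin: centre of its underside; z up its axis.
- vial: Small slim bottle-shaped vial, the thinnest of the containers: body 30 mm in diameter, narrowing to a shoulder and a grey cap, 60 mm high overall, loose; grip it by its cylindrical body (about 10 to 33 mm above its underside). About 40 g. Origin: centre of its underside; z up its axis.
- jar: Wide low screw-lid jar, an upright cylinder 60 mm in diameter, 48 mm high, loose; about 130 g. Origin: centre of its underside; z up its axis.
- reader: Fixed bench reader (sizes in mm). Black bed 125x130, top z 12. White housing 50 high behind it, x 50 to 120, 170 wide. Two metal stops 12 above the bed: end stop, face x=40, y -30 to 30; side stop, face y=23, only x 18 to 36 (finger room before it). Origin: counter height under the middle of the homed cartridge (its underside then z 12). x to housing, y to side stop (left), yaw within 0.2 rad.
- tray: Shallow steel tray fixed to the counter, 88 (its x) x 250 mm (its y); floor top 4 mm, rim 8 mm above the counter. Three flat black round pads, 68 mm in diameter, flush in its floor in a row along y, at y = -75, 0 and +75 mm (x = 0). Origin: at counter height under the middle pad; x away from the robot, y to the left, yaw within 0.2 rad.
- pencup: Bystander: dark metal pen cup, 72 mm in diameter, 85 mm high, pens up to 135 mm high. Origin: centre of its underside. Leave alone.
- carton: Bystander: open cardboard carton with odds and ends, 100 x 130 x 45 mm high. Origin: centre of its underside. Leave alone.
- tape: Bystander: blue tape dispenser, 110 x 45 mm, 71 mm high. Origin: centre of its underside. Leave alone.
There are look-alikes about, which are no part of the job. Leave any yellow look-alike of the cartridge alone. What is shaped like the jar but pink is not meant.

How it is judged:
At the end, for the whole second after the job is handed in: Cartridge flat on the bed, within 3.5 mm of both stops and square within 0.06 rad; canister on the end pad nearer the reader, jar on the other end pad, vial on the middle pad, each within 12 mm of the pad centre along and across the tray and upright within 0.1 rad; all at rest (x of cartridge in the frame of reader between -0.0035 and 0.0025 m and y of cartridge in the frame of reader between -0.0035 and 0.0025 m and z of cartridge in the frame of reader between 0.009 and 0.0145 m and angle between the x axis of cartridge and the x axis of reader, either way round below 0.06 rad and angle between cartridge's own z axis and vertical below 0.06 rad and x of vial in the frame of tray between -0.012 and 0.012 m and y of vial in the frame of tray between -0.012 and 0.012 m and ((y of reader in the frame of tray above 0 m and x of canister in the frame of tray between -0.012 and 0.012 m and y of canister in the frame of tray between 0.063 and 0.087 m and x of jar in the frame of tray between -0.012 and 0.012 m and y of jar in the frame of tray between -0.087 and -0.063 m) or (y of reader in the frame of tray below 0 m and x of canister in the frame of tray between -0.012 and 0.012 m and y of canister in the frame of tray between -0.087 and -0.063 m and x of jar in the frame of tray between -0.012 and 0.012 m and y of jar in the frame of tray between 0.063 and 0.087 m)) and z of canister in the frame of tray between 0 and 0.01 m and angle between each of canister, vial, jar's own z axis and vertical below 0.1 rad and z of vial in the frame of tray between 0 and 0.01 m and z of jar in the frame of tray between 0 and 0.01 m and linear speed of each of canister, vial, jar, cartridge below 0.02 m/s); the robot touches nothing.
It fails at once if a container tipped over (angle between any of canister, vial, jar's own z axis and vertical above 0.6 rad).
It fails at once if the pen cup was shoved or knocked over (distance of pencup from where it was at the start of the episode above 0.03 m or angle between pencup's own z axis and vertical above 0.4 rad).
It fails at once if the carton was shoved or knocked over (distance of carton from where it was at the start of the episode above 0.03 m or angle between carton's own z axis and vertical above 0.4 rad).
It fails at once if the tape dispenser was shoved or knocked over (distance of tape from where it was at the start of the episode above 0.03 m or angle between tape's own z axis and vertical above 0.4 rad).
It also fails if it takes over 112 s, if anything falls off the work surface, if the arm or the gripper's body presses on something with over 40 N, if the wrist force passes 120 N, or if a joint passes its speed limit or range.

## Working session

There is one attempt and no reset: what is moved stays moved. The work goes in short steps, Python scripts to look and compute and a tool call to move; the robot and the scene stay as the last step left them, time stands still between calls to the robot, and variables do not carry over. Pictures are saved under pics/ and viewed, at most 14 in all, crops included, and the job is handed in when it is done.

Besides the shell and the picture viewer there is one more tool, called after "Emit:" as name([rows], argument=value, ...), one row to a line, values as JSON. carry_out: Moves the arm, as the interface text tells. Its arguments: {"type":"object","properties":{"motion":{"type":"array","items":{"type":"array"}},"hand":{"type":"number"},"force":{"type":"number"}},"required":["motion"]}

```bash
mkdir -p pics; ls; python3 - <<'E'
from station import ctrl,camera,camera_info,finder
import cv2
o=ctrl.get_obs();print(o['time_s'],o['ee_pos'],o['eef_rot'],o['grip_width'])
for n in('top','side'):
    p,d=camera(n);cv2.imwrite(f'pics/{n}0.png',p)
    i=camera_info(n);print(n,i)
E
```

```text
pics
0.0 [0.20379563 0.51055389 0.20488864] [-3.14042167e+00 -4.37531001e-05  2.76176107e+00] 0.09412013555533306
top {'camera_matrix': array([[476.35350154,   0.        , 282.4220469 ],
       [  0.        , 476.35350154, 205.05353902],
       [  0.        ,   0.        ,   1.        ]]), 'dist_coeffs': array([0.0219755, 0.       , 0.       , 0.       , 0.       ]), 'origin': array([ 0.46351551, -0.00367789,  1.21400624]), 'attitude': array([-3.05433459,  0.010366  , -1.57253879])}
side {'camera_matrix': array([[539.55187992,   0.        , 278.23470766],
       [  0.        , 539.55187992, 206.2278327 ],
       [  0.        ,   0.        ,   1.        ]]), 'dist_coeffs': array([0.0709547, 0.       , 0.       , 0.       , 0.       ]), 'origin': array([0.52833427, 1.06515873, 0.84778159]), 'attitude': array([-2.22580201e+00, -6.86908733e-04, -3.11164332e+00])}
```

View pics/top0.png

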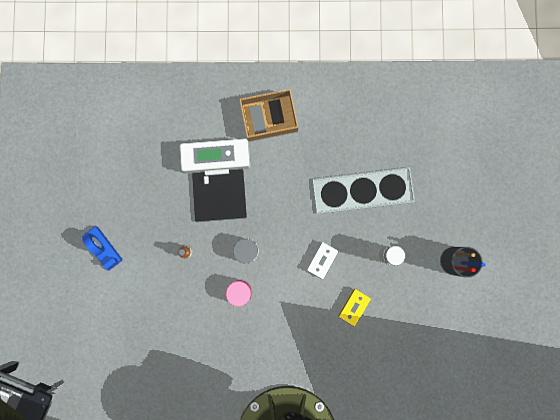

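View pics/side0.png

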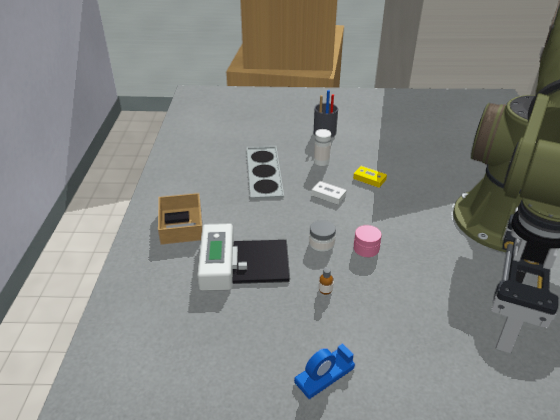

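```bash
cat > h.py <<'E'
from station import ctrl,camera,camera_info,finder
import cv2,numpy as np
from scipy.spatial.transform import Rotation as R
def cam(n):
    i=camera_info(n);return i['camera_matrix'],i['dist_coeffs'],np.array(i['origin']),R.from_euler('xyz',i['attitude']).as_matrix()
def rays(n,px,info=None):
    K,D,o,A=info or cam(n)
    u=cv2.undistortPoints(np.float64(px).reshape(-1,1,2),K,D)[:,0]
    return o,np.c_[u,np.ones(len(u))]@A.T
def plane(n,px,z,info=None):
    o,r=rays(n,px,info);return o+r*((z-o[2])/r[:,2])[:,None]
def cloud(n,mask,d,info=None):
    v,u=np.nonzero(mask&(d>0));o,r=rays(n,np.c_[u,v],info)
    return o+r*d[v,u][:,None],np.c_[u,v]
E
python3 - <<'E'
from h import *
for n in('top','side'):
    p,d=camera(n);np.savez(f'{n}.npz',p=p,d=d)
    for q in('cartridge','canister','vial','jar','reader','tray','pencup','carton','tape'):
        for c in finder.cut_out(n,q):
            if c['conf']<.3: continue
            m=c['mask'];P,px=cloud(n,m,d);zt=np.percentile(P[:,2],95)
            T=P[P[:,2]>zt-.006];
            (cx,cy),(w,h),a=cv2.minAreaRect(np.float32(T[:,:2]))
            col=p[m].mean(0).astype(int)
            print(n,q,round(c['conf'],2),np.round(c['location']),'ztop',zt.round(3),'c',np.round([cx,cy],3),'wh',np.round([w,h],3),round(a,1),'n',len(T),col)
E
```

```text
top cartridge 0.84 [355. 309.] ztop 0.024 c [ 0.314 -0.168] wh [0.046 0.079] 59.1 n 533 [ 56 205 216]
top cartridge 0.71 [321. 260.] ztop 0.023 c [ 0.43  -0.091] wh [0.045 0.078] 61.3 n 482 [237 237 235]
top canister 0.68 [388. 252.] ztop 0.098 c [ 0.443 -0.254] wh [0.04  0.041] 29.9 n 244 [202 204 202]
top canister 0.31 [461. 264.] ztop 0.118 c [ 0.426 -0.422] wh [0.036 0.031] 41.1 n 68 [65 60 62]
top vial 0.5 [185. 249.] ztop 0.061 c [0.45  0.251] wh [0.015 0.012] 89.7 n 31 [103 123 147]
top jar 0.82 [245. 252.] ztop 0.051 c [0.453 0.1  ] wh [0.055 0.058] 44.7 n 407 [147 145 138]
top jar 0.71 [236. 292.] ztop 0.051 c [0.351 0.116] wh [0.058 0.055] 89.5 n 415 [201 164 238]
top jar 0.66 [459. 265.] ztop 0.117 c [ 0.428 -0.429] wh [0.025 0.041] 86.0 n 62 [59 54 57]
top reader 0.78 [218. 175.] ztop 0.054 c [0.691 0.177] wh [0.07  0.168] 3.9 n 1531 [127 129 123]
top tray 0.69 [362. 191.] ztop 0.009 c [ 0.607 -0.196] wh [0.09 0.25] 6.8 n 2356 [131 132 125]
top pencup 0.77 [459. 265.] ztop 0.119 c [ 0.426 -0.421] wh [0.034 0.031] 40.8 n 62 [60 55 58]
top carton 0.66 [271. 118.] ztop 0.045
[... 726 characters left out ...]
42 [135 135 132]
side reader 0.68 [236. 262.] ztop 0.053 c [0.691 0.182] wh [0.069 0.171] 4.1 n 1471 [117 118 113]
side tray 0.96 [266. 174.] ztop 0.008 c [ 0.606 -0.196] wh [0.088 0.263] 6.6 n 1365 [117 117 113]
side pencup 0.77 [326. 115.] ztop 0.116 c [ 0.427 -0.426] wh [0.031 0.039] 85.7 n 56 [70 63 66]
side carton 0.78 [181. 216.] ztop 0.045 c [0.797 0.046] wh [0.101 0.139] 11.2 n 325 [ 66  96 116]
side carton 0.63 [323. 146.] ztop 0.095 c [ 0.443 -0.252] wh [0.05  0.039] 88.0 n 114 [153 156 155]
side carton 0.38 [234. 262.] ztop 0.053 c [0.691 0.182] wh [0.069 0.171] 4.3 n 1464 [117 118 113]
side tape 0.55 [324. 368.] ztop 0.069 c [0.472 0.474] wh [0.04  0.021] 40.5 n 217 [155  86  31]
```

```bash
cat >> h.py <<'E'
def go(*ts,p=None,Rm=None):
    "ts: (x,y,z,yaw) -> rows as shift/turn fractions"
    o=ctrl.get_obs();p=o['ee_pos'] if p is None else p
    Rm=R.from_euler('xyz',o['eef_rot']).as_matrix() if Rm is None else Rm
    print('t',round(o['time_s'],2),'pos',np.round(o['ee_pos'],4),'rot',np.round(o['eef_rot'],3),'w',round(o['grip_width'],4),'F',np.round(o['force'],1))
    y0=np.arctan2(Rm[1,0],Rm[0,0])
    for t in ts:
        s=Rm.T@(np.array(t[:3])-p)/.2
        a=-(t[3]-y0);a=(a+np.pi)%(2*np.pi)-np.pi
        print(t,'->',np.round(s,3),round(a/2/np.pi,4))
E
python3 - <<'E'
from h import *
go((.451,.253,.2,1.69),(.451,.253,.09,1.69),(.451,.253,.012,1.69))
E
```

```text
t 1.1 pos [0.2039 0.5108 0.2054] rot [-3.142 -0.     2.762] w 0.0941 F [0.1 0.7 0.3]
(0.451, 0.253, 0.2, 1.69) -> [-1.625 -0.739  0.027] 0.1706
(0.451, 0.253, 0.09, 1.69) -> [-1.625 -0.739  0.577] 0.1706
(0.451, 0.253, 0.012, 1.69) -> [-1.625 -0.739  0.967] 0.1706
```

Emit:
carry_out([
  [[-1, -0.45, 0], 0.17],
  [[-1, -0.45, 0], 0.17],
  [[-1, -0.45, 0], 0.17],
  [[-1, -0.45, 0], 0.17],
  [[-1, -0.45, 0], 0.17],
  [[-1, -0.45, 0], 0.17],
  [[-1, -0.45, 0], 0.17],
  [[-1, -0.45, 0], 0.17],
  [[-1, -0.45, 0], 0.17],
  [[-1, -0.45, 0], 0.17],
], hand=-1)

```text
time_s: 2.1
ee_pos: [0.3562, 0.3532, 0.2054]
eef_rot: [3.142, 0.0, 1.697]
force: [0.2, 0.6, -0.4]
grip_width: 0.0938
grip_force: 0.0
```

```bash
python3 - <<'E'
from h import *
go((.451,.253,.09,1.69),(.451,.253,.012,1.69))
p,d=camera('wrist');cv2.imwrite('pics/w1.png',p);print(camera_info('wrist'))
i=cam('wrist');print((np.array(i[2])-ctrl.get_obs()['ee_pos']))
E
```

```text
t 2.1 pos [0.3562 0.3532 0.2054] rot [3.142 0.    1.697] w 0.0938 F [ 0.2  0.6 -0.4]
(0.451, 0.253, 0.09, 1.69) -> [-0.557  0.407  0.577] 0.0012
(0.451, 0.253, 0.012, 1.69) -> [-0.557  0.407  0.967] 0.0012
{'camera_matrix': array([[312.13638884,   0.        , 279.97891116],
       [  0.        , 312.13638884, 211.55490353],
       [  0.        ,   0.        ,   1.        ]]), 'dist_coeffs': array([0.00790684, 0.        , 0.        , 0.        , 0.        ]), 'origin': array([0.34551431, 0.43380095, 0.38437821]), 'attitude': array([2.85561991e+00, 2.31715571e-05, 1.26112486e-01])}
[-0.01064235  0.08064597  0.17895702]
```

Descend over the vial and close gently.

Emit:
carry_out([
  [[-0.28, 0.2, 0], 0.001],
  [[-0.557, 0.407, 0], 0.001],
  [[-0.557, 0.407, 0.1], 0.001],
  [[-0.557, 0.407, 0.35], 0.001],
  [[-0.557, 0.407, 0.57], 0.001],
  [[-0.557, 0.407, 0.7], 0.001],
  [[-0.557, 0.407, 0.8], 0.001],
  [[-0.557, 0.407, 0.9], 0.001],
  [[-0.557, 0.407, 0.967], 0.001],
  [[-0.557, 0.407, 0.967], 0.001],
  [[-0.557, 0.407, 0.967], 0.001],
])

```text
time_s: 3.25
ee_pos: [0.451, 0.2527, 0.0126]
eef_rot: [3.141, -0.0, 1.688]
force: [-0.3, 0.5, 0.2]
grip_width: 0.0942
grip_force: 0.0
```

Emit:
carry_out([
  [[0, 0, 0], 0],
  [[0, 0, 0], 0],
  [[0, 0, 0], 0],
  [[0, 0, 0], 0],
  [[0, 0, 0], 0],
  [[0, 0, 0], 0],
  [[0, 0, 0], 0],
  [[0, 0, 0], 0],
  [[0, 0, 0], 0],
  [[0, 0, 0], 0],
  [[0, 0, 0], 0],
  [[0, 0, 0], 0],
], hand=1, force=12)

```text
time_s: 4.45
ee_pos: [0.4507, 0.2525, 0.0121]
eef_rot: [3.142, 0.0, 1.687]
force: [1.6, 0.6, 0.5]
grip_width: 0.0298
grip_force: 12.0
```

```bash
python3 - <<'E'
from h import *
go((.451,.253,.14,1.69),(.53,.07,.14,1.69),(.607,-.196,.14,1.688),(.607,-.196,.017,1.688))
p,d=camera('wrist');cv2.imwrite('pics/w1.png',p)
E
```

```text
t 4.45 pos [0.4507 0.2525 0.0121] rot [3.142 0.    1.687] w 0.0298 F [1.6 0.6 0.5]
(0.451, 0.253, 0.14, 1.69) -> [ 0.002  0.002 -0.64 ] -0.0004
(0.53, 0.07, 0.14, 1.69) -> [-0.952  0.288 -0.64 ] -0.0004
(0.607, -0.196, 0.14, 1.688) -> [-2.318  0.515 -0.64 ] -0.0001
(0.607, -0.196, 0.017, 1.688) -> [-2.318  0.515 -0.025] -0.0001
```

View pics/w1.png

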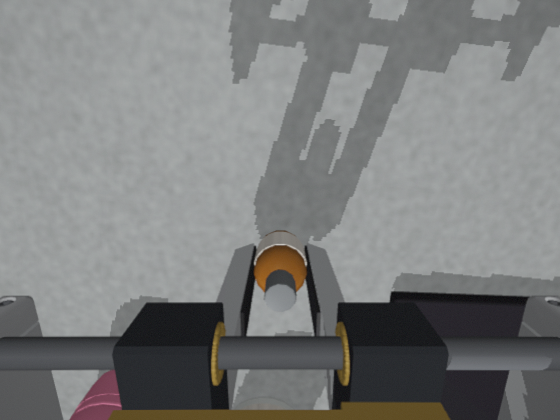

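The vial (280,270) sits centred between the pads. Lifting and carrying it toward the tray.

Emit:
carry_out([
  [[0, 0, -0.1], 0],
  [[0, 0, -0.3], 0],
  [[0, 0, -0.5], 0],
  [[-0.1, 0.03, -0.64], 0],
  [[-0.27, 0.08, -0.64], 0],
  [[-0.45, 0.14, -0.64], 0],
  [[-0.63, 0.2, -0.64], 0],
  [[-0.8, 0.26, -0.64], 0],
  [[-0.92, 0.29, -0.64], 0],
  [[-1, 0.3, -0.64], 0],
  [[-1, 0.3, -0.64], 0],
])

```text
time_s: 5.6
ee_pos: [0.5337, 0.0595, 0.1399]
eef_rot: [-3.141, 0.0, 1.685]
force: [-0.1, 0.9, -1.5]
grip_width: 0.0297
grip_force: 12.0
```

Emit:
carry_out([
  [[-0.1, 0.02, 0], 0],
  [[-0.27, 0.05, 0], 0],
  [[-0.45, 0.08, 0], 0],
  [[-0.65, 0.11, 0], 0],
  [[-0.8, 0.15, 0], 0],
  [[-0.92, 0.19, 0], 0],
  [[-1, 0.215, 0], 0],
  [[-1, 0.215, 0], 0],
  [[-1, 0.215, 0], 0],
])

```text
time_s: 6.5
ee_pos: [0.5993, -0.1315, 0.1398]
eef_rot: [-3.141, -0.0, 1.688]
force: [0.0, 0.2, -0.2]
grip_width: 0.0296
grip_force: 12.0
```

```bash
python3 - <<'E'
from h import *
go((.607,-.196,.14,1.688),(.607,-.196,.03,1.688),(.607,-.196,.016,1.688))
for n in('top','side'):
    p,d=camera(n)
    for c in finder.cut_out(n,'tray')[:1]:
        m=c['mask'].astype(np.uint8);m=cv2.morphologyEx(m,cv2.MORPH_CLOSE,np.ones((9,9),np.uint8))
        g=cv2.cvtColor(p,cv2.COLOR_BGR2GRAY);b=((g<50)&(m>0)).astype(np.uint8)
        k,l,s,ce=cv2.connectedComponentsWithStats(b)
        for j in range(1,k):
            if s[j,4]>150:print(n,s[j],plane(n,[ce[j]],.004).round(4))
E
```

```text
t 6.5 pos [ 0.5993 -0.1315  0.1398] rot [-3.141 -0.     1.688] w 0.0296 F [ 0.   0.2 -0.2]
(0.607, -0.196, 0.14, 1.688) -> [-0.325  0.001 -0.001] -0.0
(0.607, -0.196, 0.03, 1.688) -> [-0.325  0.001  0.549] -0.0
(0.607, -0.196, 0.016, 1.688) -> [-0.325  0.001  0.619] -0.0
side [252 151  21  11 177] [[ 0.6158 -0.2714  0.004 ]]
side [253 165  22  12 199] [[ 0.6074 -0.1964  0.004 ]]
side [254 180  23  13 226] [[ 0.5989 -0.122   0.004 ]]
```

Emit:
carry_out([
  [[-0.16, 0, 0], 0],
  [[-0.3, 0, 0], 0],
  [[-0.328, 0, 0.1], 0],
  [[-0.328, 0, 0.25], 0],
  [[-0.328, 0, 0.42], 0],
  [[-0.328, 0, 0.53], 0],
  [[-0.328, 0, 0.58], 0],
  [[-0.328, 0, 0.6], 0],
  [[-0.328, 0, 0.615], 0],
  [[-0.328, 0, 0.62], 0],
  [[-0.328, 0, 0.62], 0],
])

```text
time_s: 7.8
ee_pos: [0.6076, -0.1981, 0.0169]
eef_rot: [3.14, 0.001, 1.687]
force: [-0.7, 0.0, 0.5]
grip_width: 0.0296
grip_force: 12.0
```

Emit:
carry_out([
  [[0, 0, 0], 0],
  [[0, 0, 0], 0],
  [[0, 0, 0], 0],
  [[0, 0, 0], 0],
  [[0, 0, -0.1], 0],
  [[0, 0, -0.3], 0],
  [[0, 0, -0.5], 0],
  [[0, 0, -0.7], 0],
  [[0, 0, -0.7], 0],
], hand=-0.2)

```text
time_s: 8.7
ee_pos: [0.6092, -0.1987, 0.1623]
eef_rot: [3.133, 0.004, 1.687]
force: [0.1, 0.3, -0.8]
grip_width: 0.0563
grip_force: 0.0
```

```bash
python3 - <<'E'
from h import *
go((.453,.102,.14,1.688))
p,d=camera('side')
for c in finder.cut_out('side','vial')[:1]:
    P,px=cloud('side',c['mask'],d);T=P[P[:,2]>.058];print(T.mean(0),len(T))
cv2.imwrite('pics/s2.png',p[60:300,100:460])
E
```

```text
t 8.7 pos [ 0.6092 -0.1987  0.1623] rot [3.133 0.004 1.687] w 0.0563 F [ 0.1  0.3 -0.8]
(0.453, 0.102, 0.14, 1.688) -> [ 1.585 -0.601  0.1  ] -0.0001
[ 0.60603872 -0.19185056  0.06250679] 20
```

View pics/s2.png

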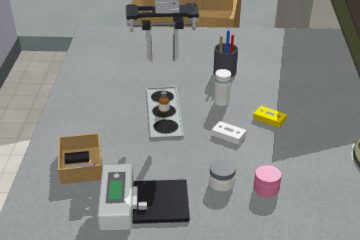

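The vial stands on the middle pad (crop 164,103). Canister next; top view now also checks the tray frame.

```bash
python3 - <<'E'
from h import *
go((.443,-.253,.16,1.688),(.443,-.253,.04,1.688))
E
```

```text
t 8.8 pos [ 0.6073 -0.1981  0.1566] rot [3.140e+00 1.000e-03 1.687e+00] w 0.0563 F [-0.1  0.4 -1.1]
(0.443, -0.253, 0.16, 1.688) -> [-0.177 -0.848 -0.018] -0.0001
(0.443, -0.253, 0.04, 1.688) -> [-0.177 -0.849  0.582] -0.0001
```

Emit:
carry_out([
  [[-0.04, -0.2, 0], 0],
  [[-0.09, -0.42, 0], 0],
  [[-0.13, -0.64, 0], 0],
  [[-0.177, -0.848, 0], 0],
  [[-0.177, -0.848, 0], 0],
  [[-0.177, -0.848, 0], 0],
], hand=-1)

```text
time_s: 9.4
ee_pos: [0.4424, -0.253, 0.1553]
eef_rot: [-3.141, -0.001, 1.686]
force: [0.1, 0.7, 0.0]
grip_width: 0.0939
grip_force: 0.0
```

```bash
python3 - <<'E'
from h import *
go((.443,-.253,.16,1.688),(.443,-.253,.04,1.688))
p,d=camera('top');cv2.imwrite('pics/t3.png',p)
g=cv2.cvtColor(p,cv2.COLOR_BGR2GRAY);b=((g<45)).astype(np.uint8);b[:155]=0;b[225:]=0;b[:,:305]=0;b[:,420:]=0
k,l,s,ce=cv2.connectedComponentsWithStats(b)
for j in range(1,k):
    if s[j,4]>150:print(s[j],plane('top',[ce[j]],.004).round(4))
for c in finder.cut_out('top','vial')[:2]:
    P,px=cloud('top',c['mask'],d);T=P[P[:,2]>.058];print(c['conf'],T.mean(0),len(T))
E
```

```text
t 9.4 pos [ 0.4424 -0.253   0.1553] rot [-3.141e+00 -1.000e-03  1.686e+00] w 0.0939 F [0.1 0.7 0. ]
(0.443, -0.253, 0.16, 1.688) -> [-0.     0.003 -0.024] -0.0003
(0.443, -0.253, 0.04, 1.688) -> [-0.001  0.004  0.576] -0.0003
0.69 [ 0.60529577 -0.19761501  0.06308511] 34
```

View pics/t3.png

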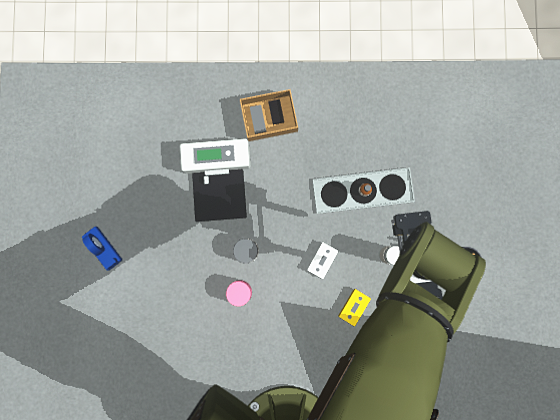

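The vial (365,188) is central on the middle pad (363,191); the gripper is over the canister. Grasp it.

Emit:
carry_out([
  [[0, 0.004, 0.15], 0],
  [[0, 0.004, 0.3], 0],
  [[0, 0.004, 0.42], 0],
  [[0, 0.004, 0.52], 0],
  [[0, 0.004, 0.58], 0],
  [[0, 0.004, 0.58], 0],
  [[0, 0.004, 0.58], 0],
])

```text
time_s: 10.2
ee_pos: [0.4442, -0.2527, 0.0404]
eef_rot: [3.141, 0.0, 1.688]
force: [-0.3, 0.4, -0.3]
grip_width: 0.0939
grip_force: 0.0
```

Emit:
carry_out([
  [[0, 0, 0], 0],
  [[0, 0, 0], 0],
  [[0, 0, 0], 0],
  [[0, 0, 0], 0],
  [[0, 0, 0], 0],
  [[0, 0, 0], 0],
  [[0, 0, 0], 0],
  [[0, 0, 0], 0],
  [[0, 0, 0], 0],
  [[0, 0, 0], 0],
  [[0, 0, 0], 0],
], hand=1, force=15)

```text
time_s: 11.3
ee_pos: [0.4437, -0.2528, 0.0401]
eef_rot: [3.142, 0.0, 1.687]
force: [-0.2, 0.0, 0.5]
grip_width: 0.0444
grip_force: 15.0
```

```bash
python3 - <<'E'
from h import *
c=np.array([.607,-.1975]);u=np.array([-np.sin(.115),np.cos(.115)])*.075
a=c+u;print(a,c-u)
go((.443,-.253,.16,1.688),(*a,.16,1.688),(*a,.045,1.688))
E
```

```text
[ 0.598394   -0.12299539] [ 0.615606   -0.27200461]
t 11.3 pos [ 0.4437 -0.2528  0.0401] rot [3.142 0.    1.687] w 0.0444 F [-0.2  0.   0.5]
(0.443, -0.253, 0.16, 1.688) -> [-0.001 -0.003 -0.6  ] -0.0001
(np.float64(0.5983939983704752), np.float64(-0.12299539117643382), 0.16, 1.688) -> [ 0.555  0.844 -0.6  ] -0.0001
(np.float64(0.5983939983704752), np.float64(-0.12299539117643382), 0.045, 1.688) -> [ 0.555  0.844 -0.025] -0.0001
```

Emit:
carry_out([
  [[0, 0, -0.1], 0],
  [[0, 0, -0.25], 0],
  [[0, 0, -0.42], 0],
  [[0, 0, -0.55], 0],
  [[0.07, 0.11, -0.6], 0],
  [[0.17, 0.26, -0.6], 0],
  [[0.27, 0.41, -0.6], 0],
  [[0.37, 0.56, -0.6], 0],
  [[0.46, 0.7, -0.6], 0],
  [[0.53, 0.8, -0.6], 0],
  [[0.555, 0.844, -0.6], 0],
  [[0.555, 0.844, -0.6], 0],
])

```text
time_s: 12.5
ee_pos: [0.5986, -0.1224, 0.1596]
eef_rot: [-3.141, -0.0, 1.689]
force: [0.2, -0.5, -1.1]
grip_width: 0.0439
grip_force: 15.0
```

Emit:
carry_out([
  [[0, 0, 0.07], 0],
  [[0, 0, 0.2], 0],
  [[0, 0, 0.35], 0],
  [[0, 0, 0.45], 0],
  [[0, 0, 0.52], 0],
  [[0, 0, 0.55], 0],
  [[0, 0, 0.565], 0],
  [[0, 0, 0.575], 0],
  [[0, 0, 0.58], 0],
  [[0, 0, 0.58], 0],
])

```text
time_s: 13.5
ee_pos: [0.5986, -0.1229, 0.0445]
eef_rot: [3.141, 0.0, 1.687]
force: [-0.5, -0.3, -0.0]
grip_width: 0.0441
grip_force: 15.0
```

Emit:
carry_out([
  [[0, 0, 0], 0],
  [[0, 0, 0], 0],
  [[0, 0, 0], 0],
  [[0, 0, 0], 0],
  [[0, 0, -0.06], 0],
  [[0, 0, -0.2], 0],
  [[0, 0, -0.4], 0],
  [[0, 0, -0.6], 0],
  [[0, 0, -0.6], 0],
  [[0, 0, -0.6], 0],
], hand=-0.2)

```text
time_s: 14.5
ee_pos: [0.5986, -0.1229, 0.1653]
eef_rot: [3.14, 0.001, 1.687]
force: [-0.6, -0.4, -0.1]
grip_width: 0.0562
grip_force: 0.0
```

```bash
python3 - <<'E'
from h import *
go((.4535,.102,.13,1.688),(.4535,.102,.012,1.688))
E
```

```text
t 14.5 pos [ 0.5986 -0.1229  0.1653] rot [3.140e+00 1.000e-03 1.687e+00] w 0.0562 F [-0.6 -0.4 -0.1]
(0.4535, 0.102, 0.13, 1.688) -> [ 1.202 -0.59   0.175] -0.0001
(0.4535, 0.102, 0.012, 1.688) -> [ 1.202 -0.591  0.765] -0.0001
```

Emit:
carry_out([
  [[0.2, -0.1, 0], 0],
  [[0.45, -0.22, 0], 0],
  [[0.7, -0.34, 0], 0],
  [[0.9, -0.45, 0], 0],
  [[1, -0.5, 0], 0],
  [[1, -0.591, 0], 0],
  [[1, -0.591, 0], 0],
], hand=-1)

```text
time_s: 15.2
ee_pos: [0.456, 0.0625, 0.1634]
eef_rot: [-3.14, -0.0, 1.689]
force: [0.7, 0.0, 0.2]
grip_width: 0.0937
grip_force: 0.0
```

Emit:
carry_out([
  [[0.1, 0, 0], 0],
  [[0.202, 0, 0], 0],
  [[0.202, 0, 0], 0],
  [[0.202, 0, 0.15], 0],
  [[0.202, 0, 0.35], 0],
  [[0.202, 0, 0.52], 0],
  [[0.202, 0, 0.65], 0],
  [[0.202, 0, 0.73], 0],
  [[0.202, 0, 0.765], 0],
  [[0.202, 0, 0.765], 0],
  [[0.202, 0, 0.765], 0],
])

```text
time_s: 16.3
ee_pos: [0.4536, 0.1019, 0.0116]
eef_rot: [3.141, 0.0, 1.687]
force: [0.7, 0.2, -0.1]
grip_width: 0.0939
grip_force: 0.0
```

Emit:
carry_out([
  [[0, 0, 0], 0],
  [[0, 0, 0], 0],
  [[0, 0, 0], 0],
  [[0, 0, 0], 0],
  [[0, 0, 0], 0],
  [[0, 0, 0], 0],
  [[0, 0, 0], 0],
  [[0, 0, 0], 0],
  [[0, 0, 0], 0],
  [[0, 0, 0], 0],
], hand=1, force=18)

```text
time_s: 17.3
ee_pos: [0.4532, 0.1022, 0.0112]
eef_rot: [3.141, -0.0, 1.687]
force: [0.3, 0.4, 5.0]
grip_width: 0.059
grip_force: 18.0
```

```bash
python3 - <<'E'
from h import *
go((.4535,.102,.16,1.688),(.6156,-.272,.16,1.688),(.6156,-.272,.017,1.688))
E
```

```text
t 17.3 pos [0.4532 0.1022 0.0112] rot [ 3.141 -0.     1.687] w 0.059 F [0.3 0.4 5. ]
(0.4535, 0.102, 0.16, 1.688) -> [-0.001  0.002 -0.744] -0.0001
(0.6156, -0.272, 0.16, 1.688) -> [-1.953  0.589 -0.744] -0.0001
(0.6156, -0.272, 0.017, 1.688) -> [-1.953  0.589 -0.029] -0.0001
```

Emit:
carry_out([
  [[0, 0, -0.1], 0],
  [[0, 0, -0.25], 0],
  [[0, 0, -0.45], 0],
  [[0, 0, -0.65], 0],
  [[-0.1, 0, -0.74], 0],
  [[-0.27, 0, -0.75], 0],
  [[-0.45, 0, -0.75], 0],
  [[-0.63, 0, -0.75], 0],
  [[-0.8, 0, -0.75], 0],
  [[-0.93, 0, -0.75], 0],
  [[-1, 0, -0.75], 0],
  [[-1, 0, -0.75], 0],
])

```text
time_s: 18.5
ee_pos: [0.4761, -0.0975, 0.1606]
eef_rot: [-3.141, -0.0, 1.685]
force: [0.1, 0.3, -0.9]
grip_width: 0.0594
grip_force: 18.0
```

Emit:
carry_out([
  [[-0.1, 0.06, 0], 0],
  [[-0.25, 0.15, 0], 0],
  [[-0.4, 0.25, 0], 0],
  [[-0.55, 0.34, 0], 0],
  [[-0.7, 0.43, 0], 0],
  [[-0.83, 0.52, 0], 0],
  [[-0.92, 0.57, 0], 0],
  [[-0.953, 0.589, 0], 0],
  [[-0.953, 0.589, 0], 0],
  [[-0.953, 0.589, 0], 0],
])

```text
time_s: 19.5
ee_pos: [0.6153, -0.2708, 0.161]
eef_rot: [-3.141, -0.0, 1.688]
force: [0.5, 0.5, -1.0]
grip_width: 0.0592
grip_force: 18.0
```

```bash
python3 - <<'E'
from h import *
go((.6156,-.272,.16,1.688),(.6156,-.272,.0165,1.688))
E
```

```text
t 19.5 pos [ 0.6153 -0.2708  0.161 ] rot [-3.141 -0.     1.688] w 0.0592 F [ 0.5  0.5 -1. ]
(0.6156, -0.272, 0.16, 1.688) -> [-0.006  0.001  0.005] 0.0
(0.6156, -0.272, 0.0165, 1.688) -> [-0.006  0.001  0.722] 0.0
```

Emit:
carry_out([
  [[-0.004, 0, 0.1], 0],
  [[-0.004, 0, 0.25], 0],
  [[-0.004, 0, 0.42], 0],
  [[-0.004, 0, 0.56], 0],
  [[-0.004, 0, 0.64], 0],
  [[-0.004, 0, 0.68], 0],
  [[-0.004, 0, 0.7], 0],
  [[-0.004, 0, 0.715], 0],
  [[-0.004, 0, 0.722], 0],
  [[-0.004, 0, 0.722], 0],
  [[-0.004, 0, 0.722], 0],
])

```text
time_s: 20.6
ee_pos: [0.6158, -0.273, 0.0172]
eef_rot: [3.141, 0.0, 1.687]
force: [0.0, 0.7, -1.4]
grip_width: 0.0593
grip_force: 18.0
```

Emit:
carry_out([
  [[0, 0, 0], 0],
  [[0, 0, 0], 0],
  [[0, 0, 0], 0],
  [[0, 0, 0], 0],
  [[0, 0, -0.06], 0],
  [[0, 0, -0.2], 0],
  [[0, 0, -0.4], 0],
  [[0, 0, -0.6], 0],
  [[0, 0, -0.7], 0],
  [[0, 0, -0.7], 0],
], hand=-0.6)

```text
time_s: 21.6
ee_pos: [0.6167, -0.2735, 0.1613]
eef_rot: [3.136, 0.004, 1.687]
force: [-0.5, -0.8, -0.9]
grip_width: 0.0755
grip_force: 0.0
```

```bash
python3 - <<'E'
from h import *
go((.43,-.088,.16,np.deg2rad(151.2)),(.43,-.088,.003,np.deg2rad(151.2)))
E
```

```text
t 21.6 pos [ 0.6167 -0.2735  0.1613] rot [3.136 0.004 1.687] w 0.0755 F [-0.5 -0.8 -0.9]
(0.43, -0.088, 0.16, np.float64(2.638937829015426)) -> [ 1.03  -0.819 -0.002] -0.1514
(0.43, -0.088, 0.003, np.float64(2.638937829015426)) -> [ 1.033 -0.824  0.783] -0.1514
```

Emit:
carry_out([
  [[0.15, -0.2, 0], -0.151],
  [[0.35, -0.4, 0], -0.151],
  [[0.55, -0.6, 0], -0.151],
  [[0.8, -0.75, 0], -0.151],
  [[1, -0.82, 0], -0.151],
  [[1, -0.82, 0], -0.151],
  [[1, -0.82, 0], -0.151],
  [[1, -0.82, 0], -0.151],
  [[1, -0.82, 0], -0.151],
], hand=-1)

```text
time_s: 22.5
ee_pos: [0.4293, -0.0934, 0.1563]
eef_rot: [-3.141, -0.001, 2.634]
force: [0.2, -0.0, 0.1]
grip_width: 0.0939
grip_force: 0.0
```

```bash
python3 - <<'E'
from h import *
go((.43,-.088,.003,np.deg2rad(151.2)))
o=ctrl.get_obs();i=cam('wrist');p,d=camera('wrist');cv2.imwrite('pics/w4.png',p)
for c in finder.cut_out('wrist','cartridge')[:3]:
    P,px=cloud('wrist',c['mask'],d,i);zt=np.percentile(P[:,2],90);T=P[P[:,2]>zt-.006]
    print(c['conf'],c['location'],p[c['mask']].mean(0),cv2.minAreaRect(np.float32(T[:,:2]*1000)),zt)
for n in ('top','side'):
  p,d=camera(n)
  for q in('canister','vial','jar'):
    for c in finder.cut_out(n,q):
        P,px=cloud(n,c['mask'],d);zt=np.percentile(P[:,2],95);T=P[P[:,2]>zt-.006];(x,y),w,a=cv2.minAreaRect(np.float32(T[:,:2]))
        v=np.array([x-.607,y+.1975]);c_,s_=np.cos(.115),np.sin(.115)
        print(n,q,round(c['conf'],2),'tray xy',np.round([c_*v[0]+s_*v[1],-s_*v[0]+c_*v[1]],4),zt.round(3))
E
```

```text
t 22.5 pos [ 0.4293 -0.0934  0.1563] rot [-3.141e+00 -1.000e-03  2.634e+00] w 0.0939 F [ 0.2 -0.   0.1]
(0.43, -0.088, 0.003, np.float64(2.638937829015426)) -> [0.009 0.026 0.766] -0.0008
0.91 [282.9, 200.1] [203.80331325 203.66445783 203.21385542] ((430.4270324707031, -90.91724395751953), (45.72908020019531, 80.49295806884766), 59.962188720703125) 0.020688785130944642
0.84 [158.2, 136.4] [ 20.58966421 170.57704215 186.08525839] ((315.39666748046875, -168.96298217773438), (45.93446350097656, 79.91824340820312), 58.57052993774414) 0.02076695460185999
top canister 0.81 tray xy [-0.0021  0.074 ] 0.102
top vial 0.61 tray xy [-0.002  -0.0007] 0.065
top jar 0.69 tray xy [-0.2182  0.3396] 0.051
top jar 0.58 tray xy [-0.002 -0.077] 0.055
top jar 0.4 tray xy [0.1274 0.3623] 0.054
side canister 0.95 tray xy [-0.0024  0.0778] 0.1
side jar 0.66 tray xy [-0.2173  0.3444] 0.05
side jar 0.58 tray xy [ 0.0059 -0.0263] 0.054
```

View pics/w4.png

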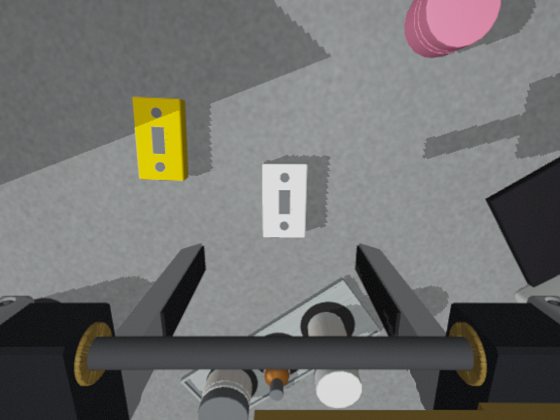

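White cartridge at (284,200), lined up between the fingers; containers all read within ~3 mm of their pads. Grasp the cartridge.

Emit:
carry_out([
  [[0.002, 0.014, 0.2], 0.0017],
  [[0.002, 0.014, 0.4], 0.0017],
  [[0.002, 0.014, 0.58], 0.0017],
  [[0.002, 0.014, 0.68], 0.0017],
  [[0.002, 0.014, 0.74], 0.0017],
  [[0.002, 0.014, 0.762], 0.0017],
  [[0.002, 0.014, 0.762], 0.0017],
  [[0.002, 0.014, 0.762], 0.0017],
])

```text
time_s: 23.8
ee_pos: [0.431, -0.0909, 0.0052]
eef_rot: [3.141, 0.002, 2.625]
force: [0.6, -0.8, 0.1]
grip_width: 0.0941
grip_force: 0.0
```

Emit:
carry_out([
  [[0, 0, 0], 0],
  [[0, 0, 0], 0],
  [[0, 0, 0], 0],
  [[0, 0, 0], 0],
  [[0, 0, 0], 0],
  [[0, 0, 0], 0],
  [[0, 0, 0], 0],
  [[0, 0, 0], 0],
  [[0, 0, 0], 0],
  [[0, 0, 0], 0],
  [[0, 0, 0], 0],
  [[0, 0, 0], 0],
], hand=1, force=12)

```text
time_s: 25.0
ee_pos: [0.4304, -0.0907, 0.0042]
eef_rot: [-3.142, -0.0, 2.625]
force: [-0.0, 0.8, 1.0]
grip_width: 0.0455
grip_force: 12.0
```

```bash
python3 - <<'E'
from h import *
y=np.pi+.07
c=np.array([.606,.1735]);ux=np.array([np.cos(.07),np.sin(.07)]);uy=np.array([-ux[1],ux[0]])
s=c-.10*ux-.02*uy
go((.43,-.09,.12,y),(*s,.12,y))
E
```

```text
t 25.0 pos [ 0.4304 -0.0907  0.0042] rot [-3.142 -0.     2.625] w 0.0455 F [-0.   0.8  1. ]
(0.43, -0.09, 0.12, 3.211592653589793) -> [ 0.003  0.002 -0.579] -0.0933
(np.float64(0.5076437569214227), np.float64(0.14655469526118112), 0.12, 3.211592653589793) -> [ 0.25   1.222 -0.579] -0.0933
```

Emit:
carry_out([
  [[0, 0, -0.15], 0],
  [[0, 0, -0.35], 0],
  [[0.02, 0.1, -0.55], -0.02],
  [[0.05, 0.25, -0.58], -0.04],
  [[0.09, 0.4, -0.58], -0.06],
  [[0.13, 0.55, -0.58], -0.08],
  [[0.17, 0.7, -0.58], -0.0933],
  [[0.21, 0.85, -0.58], -0.0933],
  [[0.25, 0.95, -0.58], -0.0933],
  [[0.25, 1, -0.58], -0.0933],
  [[0.25, 1, -0.58], -0.0933],
  [[0.25, 1, -0.58], -0.0933],
])

```text
time_s: 26.2
ee_pos: [0.4855, 0.1072, 0.1201]
eef_rot: [-3.141, -0.0, -3.072]
force: [0.2, -0.8, 0.1]
grip_width: 0.0457
grip_force: 12.0
```

```bash
python3 - <<'E'
from h import *
o=ctrl.get_obs();i=cam('wrist');p,d=camera('wrist');cv2.imwrite('pics/w5.png',p);np.savez('w5.npz',p=p,d=d,o=i[2],A=i[3],K=i[0],D=i[1])
go()
for n in('wrist','top','side'):
    print(n,[(c['conf'],np.round(c['location'])) for c in (n!='wrist' and camera(n) and 0) or finder.pinpoint(n,'reader')])
    for c in finder.pinpoint(n,'reader')[:1]: print(plane(n,[c['location']],0))
i=cam('wrist')
E
```

```text
t 26.25 pos [0.4855 0.107  0.1201] rot [-3.141 -0.    -3.072] w 0.0459 F [-0.6  0.4  0.2]
wrist [(0.93, array([333., 318.]))]
[[0.60894364 0.17320893 0.        ]]
top [(0.57, array([223., 190.]))]
[[0.60843768 0.16201866 0.        ]]
side [(0.69, array([254., 260.]))]
[[0.60949056 0.16624684 0.        ]]
```

View pics/w5.png

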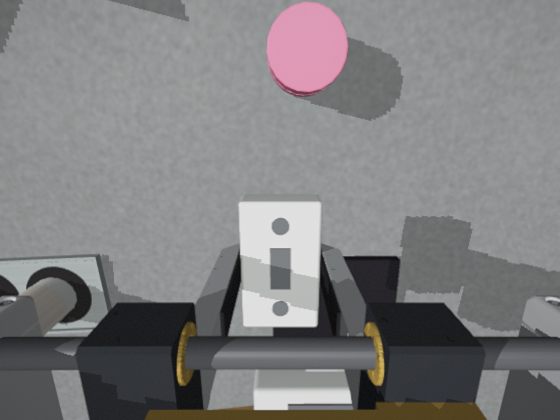

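The cartridge is held squarely (280,262); the reader is hidden behind the gripper here, so I'll measure it in the fixed views saved earlier.

```bash
python3 - <<'E'
from h import *
f=np.load('top.npz');p,d=f['p'],f['d']
m=np.zeros(d.shape,bool);m[125:232,165:262]=1
P,px=cloud('top',m,d)
for n in('top','side'):
    f=np.load(n+'.npz');p2,d2=f['p'],f['d'];m=d2>0
    Q,px=cloud(n,m,d2);near=(abs(Q[:,0]-.65)<.14)&(abs(Q[:,1]-.175)<.13)
    Q=Q[near];px=px[near];g=p2[px[:,1],px[:,0]].max(1)
    H=Q[(Q[:,2]>.045)&(Q[:,2]<.06)]
    r=cv2.minAreaRect(np.float32(H[:,:2]*1000));print(n,'housing',r)
    a=np.deg2rad(r[2]); a=a if a<.8 else a-np.pi/2
    ux=np.array([np.cos(a),np.sin(a)]);uy=np.array([-ux[1],ux[0]])
    c=np.array(r[0])/1000-.085*ux;print(n,'yaw',a,'origin',c)
    B=Q[(Q[:,2]>.006)&(Q[:,2]<.018)&(g<60)];rb=cv2.minAreaRect(np.float32(B[:,:2]*1000));print('bed',rb)
    S=Q[(Q[:,2]>.018)&(Q[:,2]<.03)&(g>110)];l=(S[:,:2]-c)@np.c_[ux,uy]
    s=(l[:,0]>8)&(l[:,0]<46)
    for t in l[s][np.argsort(l[s][:,0])]: print(np.round(t*1000,0),end=' ')
    print()
p=np.load('top.npz')['p'];q=np.load('side.npz')['p']
a=cv2.resize(p[130:230,170:260],None,fx=6,fy=6,interpolation=3)[:600];b=0
cv2.imwrite('pics/r6.png',a)
E
```

```text
top housing ((703.0639038085938, 153.36993408203125), (118.347412109375, 230.54257202148438), 24.060657501220703)
top yaw 0.4199376935909728 origin [0.62544918 0.11871513]
bed ((595.4830322265625, 170.73980712890625), (123.08903503417969, 129.8358612060547), 4.651435375213623)

side housing ((702.3749389648438, 157.26205444335938), (118.45321655273438, 232.66737365722656), 24.584096908569336)
side yaw 0.4290734346838943 origin [0.62508005 0.12189964]
bed ((595.423828125, 174.29481506347656), (120.367431640625, 136.29112243652344), 3.9900271892547607)
```

View pics/r6.png

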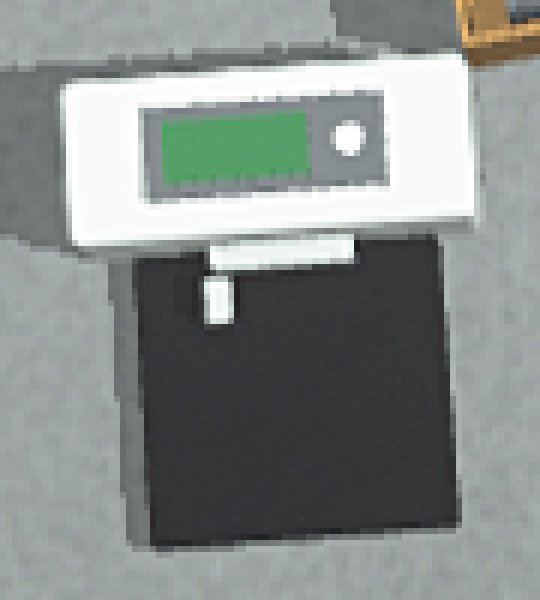

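The crop shows the end stop's face edge (208,268)–(355,260), the side stop's face edge at u≈234, v 277–323, and the bed front corners (150,547),(460,523). Converting.

```bash
python3 - <<'E'
from h import *
def W(u,v,z): return plane('top',[[170+(u+.5)/6-.5,130+(v+.5)/6-.5]],z)[0,:2]+[.002,.0007]
pts={'es_l':(209,269,.024),'es_r':(355,262,.024),'ss_b':(235,277,.024),'ss_f':(235,323,.024),'bed_fl':(150,547,.012),'bed_fr':(460,525,.012),'h_fl':(75,248,.05),'h_fr':(475,224,.05),'h_bl':(60,86,.05),'h_br':(468,54,.05)}
L={k:W(*v) for k,v in pts.items()}
for k in L:print(k,L[k].round(4))
for a,b in(('es_l','es_r'),('bed_fl','bed_fr'),('h_fl','h_fr'),('h_bl','h_br')):
    v=L[a]-L[b];print(a,'yaw',np.arctan2(-v[0],v[1]).round(4),np.linalg.norm(v).round(4))
yaw=.072;ux=np.array([np.cos(yaw),np.sin(yaw)]);uy=np.array([-ux[1],ux[0]])
h=sum(L[k] for k in('h_fl','h_fr','h_bl','h_br'))/4;print('origin via housing',h-.085*ux)
e=(L['es_l']+L['es_r'])/2;print('via end stop',e-.04*ux)
s=(L['ss_b']+L['ss_f'])/2;print('via side stop',s-.027*ux-.023*uy)
b=(L['bed_fl']+L['bed_fr'])/2;print('via bed',b+.075*ux)
E
```

```text
es_l [0.6478 0.206 ]
es_r [0.6506 0.1445]
ss_b [0.6444 0.195 ]
ss_f [0.6249 0.1948]
bed_fl [0.5314 0.2315]
bed_fr [0.5404 0.1008]
h_fl [0.6527 0.2567]
h_fr [0.6622 0.092 ]
h_bl [0.7204 0.264 ]
h_br [0.7333 0.0952]
es_l yaw 0.0454 0.0615
bed_fl yaw 0.0684 0.131
h_fl yaw 0.0576 0.165
h_bl yaw 0.0763 0.1693
origin via housing [0.60739096 0.17085753]
via end stop [0.60930805 0.17238682]
via side stop [0.60935427 0.17000706]
via bed [0.61072288 0.17156722]
```

```bash
cat >> h.py <<'E'
YW=.072;RC=np.array([.609,.171])
def rd(x,y,z):
    c,s=np.cos(YW),np.sin(YW);return (*(RC+[c*x-s*y,s*x+c*y]),z,np.pi+YW)
def inrd(p):
    c,s=np.cos(YW),np.sin(YW);v=p[:2]-RC;return np.round([c*v[0]+s*v[1],-s*v[0]+c*v[1]],4)
E
python3 - <<'E'
from h import *
go(rd(-.02,-.008,.12),rd(-.012,-.008,.12),rd(-.012,-.008,.03),rd(-.012,-.008,.0165))
E
```

```text
t 26.65 pos [0.4856 0.1077 0.1203] rot [-3.142  0.    -3.072] w 0.0463 F [-0.1  0.8 -1. ]
(np.float64(0.589627320073968), np.float64(0.16158197088114934), 0.12, 3.213592653589793) -> [-0.537  0.232  0.002] -0.0003
(np.float64(0.5976065930303722), np.float64(0.16215747334612793), 0.12, 3.213592653589793) -> [-0.577  0.232  0.002] -0.0003
(np.float64(0.5976065930303722), np.float64(0.16215747334612793), 0.03, 3.213592653589793) -> [-0.577  0.232  0.452] -0.0003
(np.float64(0.5976065930303722), np.float64(0.16215747334612793), 0.0165, 3.213592653589793) -> [-0.577  0.232  0.519] -0.0003
```

Emit:
carry_out([
  [[-0.12, 0.05, 0], -0.0003],
  [[-0.27, 0.11, 0], -0.0003],
  [[-0.42, 0.17, 0], -0.0003],
  [[-0.54, 0.22, 0], -0.0003],
  [[-0.577, 0.232, 0], -0.0003],
  [[-0.577, 0.232, 0.12], -0.0003],
  [[-0.577, 0.232, 0.26], -0.0003],
  [[-0.577, 0.232, 0.38], -0.0003],
  [[-0.577, 0.232, 0.45], -0.0003],
  [[-0.577, 0.232, 0.49], -0.0003],
  [[-0.577, 0.232, 0.51], -0.0003],
  [[-0.577, 0.232, 0.517], -0.0003],
])

```text
time_s: 27.85
ee_pos: [0.5978, 0.1623, 0.0173]
eef_rot: [3.141, 0.001, -3.07]
force: [-0.1, 0.0, 0.1]
grip_width: 0.0457
grip_force: 12.0
```

```bash
python3 - <<'E'
from h import *
p,d=camera('side');go(rd(-.012,-.008,.0165));o=ctrl.get_obs();print(inrd(o['ee_pos']))
cv2.imwrite('pics/s7.png',cv2.resize(p[190:320,180:340],None,fx=4.5,fy=4.5,interpolation=3))
E
```

```text
t 27.9 pos [0.5978 0.1623 0.0174] rot [ 3.141e+00  1.000e-03 -3.070e+00] w 0.0461 F [ 0.1 -1.1 -0.7]
(np.float64(0.5976065930303722), np.float64(0.16215747334612793), 0.0165, 3.213592653589793) -> [ 0.001 -0.001  0.004] -0.0
[-0.0118 -0.0079]
```

View pics/s7.png

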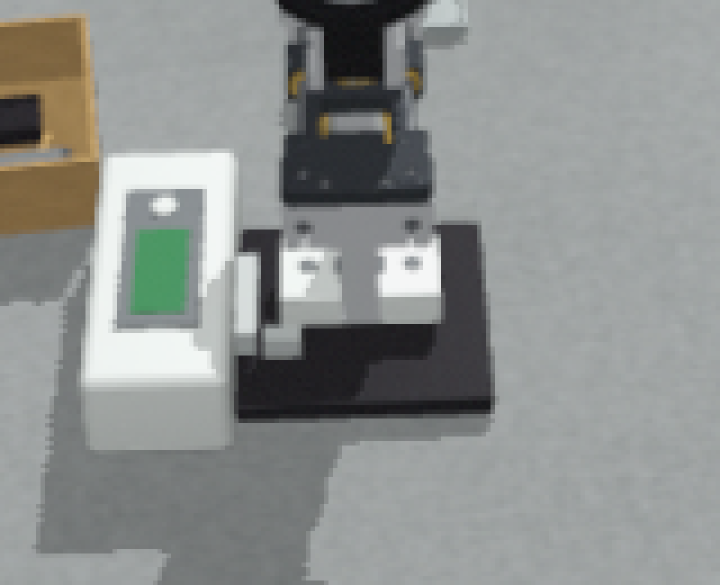

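Cartridge squarely over the bed, about 11 mm short of the end stop, as computed. Lower onto the bed, loosen the grip and slide to the end stop.

Emit:
carry_out([
  [[0, 0, 0.006], 0],
  [[0, 0, 0.006], 0],
  [[-0.01, 0, 0.006], 0],
  [[-0.02, 0, 0.006], 0],
  [[-0.03, 0, 0.006], 0],
  [[-0.04, 0, 0.006], 0],
  [[-0.045, 0, 0.006], 0],
  [[-0.045, 0, 0.006], 0],
], force=6)

```text
time_s: 28.7
ee_pos: [0.6068, 0.1631, 0.0163]
eef_rot: [3.141, 0.0, -3.07]
force: [-2.4, -0.9, 6.3]
grip_width: 0.0461
grip_force: 6.0
```

Emit:
carry_out([
  [[-0.005, 0, 0], 0],
  [[-0.01, 0, 0], 0],
  [[-0.015, 0, 0], 0],
  [[-0.02, 0, 0], 0],
  [[-0.02, 0, 0], 0],
])

```text
time_s: 29.2
ee_pos: [0.6102, 0.1633, 0.016]
eef_rot: [3.142, -0.001, -3.07]
force: [-6.4, -0.8, 6.0]
grip_width: 0.0457
grip_force: 6.0
```

Emit:
carry_out([
  [[-0.007, 0, 0], 0],
  [[-0.014, 0, 0], 0],
  [[-0.014, 0, 0], 0],
])

```text
time_s: 29.5
ee_pos: [0.6124, 0.1633, 0.0154]
eef_rot: [-3.141, -0.003, -3.069]
force: [-6.6, -0.4, 2.5]
grip_width: 0.046
grip_force: 6.0
```

Emit:
carry_out([
  [[0, 0.007, -0.003], 0],
  [[0, 0.014, -0.003], 0],
  [[0, 0.02, -0.003], 0],
  [[0, 0.025, -0.003], 0],
  [[0, 0.025, -0.003], 0],
])

```text
time_s: 30.0
ee_pos: [0.612, 0.168, 0.0156]
eef_rot: [-3.141, -0.003, -3.07]
force: [-5.7, -2.9, -0.3]
grip_width: 0.046
grip_force: 6.0
```

```bash
python3 - <<'E'
from h import *
go();print(inrd(ctrl.get_obs()['ee_pos']))
p,d=camera('side');cv2.imwrite('pics/s8.png',cv2.resize(p[190:320,180:340],None,fx=4.5,fy=4.5,interpolation=3))
E
```

```text
t 30.0 pos [0.612  0.168  0.0156] rot [-3.141e+00 -3.000e-03 -3.070e+00] w 0.046 F [-5.7 -2.9 -0.3]
[ 0.0028 -0.0032]
```

View pics/s8.png

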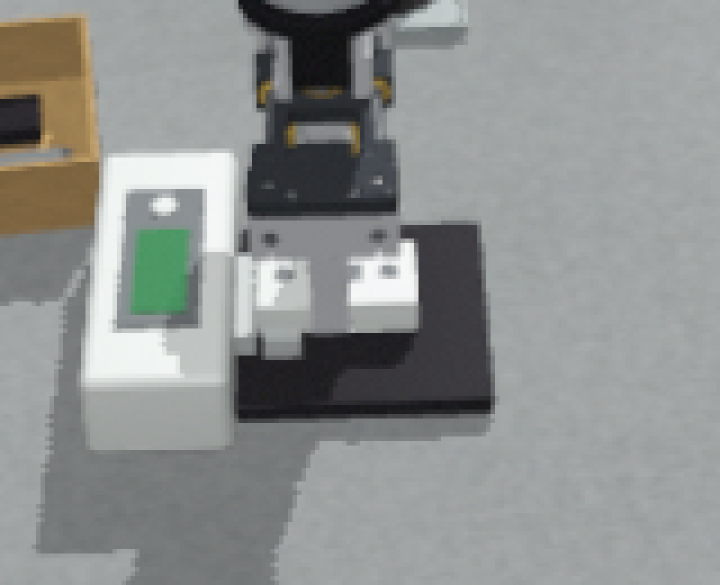

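The cartridge now touches the end stop (258,290); a few mm of side gap remain.

Emit:
carry_out([
  [[0, 0.005, 0], 0],
  [[0, 0.01, 0], 0],
  [[0, 0.01, 0], 0],
])

```text
time_s: 30.35
ee_pos: [0.6119, 0.1699, 0.0156]
eef_rot: [-3.141, -0.003, -3.07]
force: [-4.7, -2.9, -0.4]
grip_width: 0.0458
grip_force: 6.0
```

Emit:
carry_out([
  [[0, 0.005, 0], 0],
  [[0, 0.005, 0], 0],
  [[0, 0.005, 0], 0],
])

```text
time_s: 30.65
ee_pos: [0.6118, 0.1709, 0.0156]
eef_rot: [-3.141, -0.003, -3.07]
force: [-5.2, -2.5, -0.1]
grip_width: 0.0462
grip_force: 6.0
```

Emit:
carry_out([
  [[0, 0.005, 0], 0],
  [[0, 0.005, 0], 0],
  [[0, 0.005, 0], 0],
])

```text
time_s: 30.95
ee_pos: [0.6117, 0.1719, 0.0156]
eef_rot: [-3.141, -0.003, -3.07]
force: [-4.9, -4.0, 0.0]
grip_width: 0.046
grip_force: 6.0
```

Emit:
carry_out([
  [[0, 0.005, 0], 0],
  [[0, 0.005, 0], 0],
  [[0, 0.005, 0], 0],
])

```text
time_s: 31.25
ee_pos: [0.6116, 0.1729, 0.0156]
eef_rot: [-3.141, -0.003, -3.07]
force: [-4.0, -4.0, -0.9]
grip_width: 0.0462
grip_force: 6.0
```

Emit:
carry_out([
  [[0, 0.005, 0], 0],
  [[0, 0.005, 0], 0],
  [[0, 0.005, 0], 0],
])

```text
time_s: 31.55
ee_pos: [0.6116, 0.1732, 0.0156]
eef_rot: [-3.14, -0.003, -3.07]
force: [-5.5, -8.1, 0.9]
grip_width: 0.0457
grip_force: 6.0
```

Emit:
carry_out([
  [[0, 0.005, 0], 0],
  [[0, 0.005, 0], 0],
  [[0, 0.005, 0], 0],
])

```text
time_s: 31.85
ee_pos: [0.6116, 0.1735, 0.0156]
eef_rot: [-3.139, -0.003, -3.07]
force: [-5.9, -12.6, 1.6]
grip_width: 0.0468
grip_force: 6.0
```

```bash
python3 - <<'E'
from h import *
go();print(inrd(ctrl.get_obs()['ee_pos']))
p,d=camera('side');cv2.imwrite('pics/s9.png',cv2.resize(p[230:290,220:300],None,fx=9,fy=9,interpolation=3))
E
```

```text
t 31.85 pos [0.6116 0.1735 0.0156] rot [-3.139e+00 -3.000e-03 -3.070e+00] w 0.0468 F [ -5.9 -12.6   1.6]
[0.0027 0.0023]
```

View pics/s9.png

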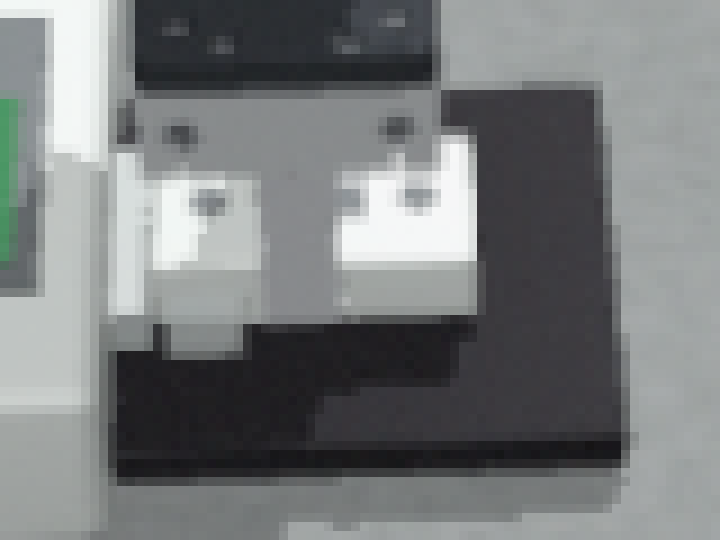

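The side stop is now in contact (force 12 N, arm stalled). Relieve the load, release and retreat upward.

Emit:
carry_out([
  [[0.003, -0.005, 0], 0],
  [[0.003, -0.005, 0], 0],
  [[0.003, -0.005, 0], 0],
])

```text
time_s: 32.2
ee_pos: [0.6115, 0.1732, 0.0157]
eef_rot: [-3.14, -0.002, -3.07]
force: [-2.4, -7.4, -1.4]
grip_width: 0.0459
grip_force: 6.0
```

Emit:
carry_out([
  [[0, 0, 0], 0],
  [[0, 0, 0], 0],
  [[0, 0, 0], 0],
  [[0, 0, 0], 0],
  [[0, 0, 0], 0],
  [[0, 0, -0.05], 0],
  [[0, 0, -0.2], 0],
  [[0, 0, -0.4], 0],
  [[0, 0, -0.4], 0],
], hand=-0.4)

```text
time_s: 33.1
ee_pos: [0.6143, 0.1749, 0.1028]
eef_rot: [3.14, 0.009, -3.07]
force: [0.5, 0.1, -0.7]
grip_width: 0.0656
grip_force: 0.0
```

Emit:
carry_out([
  [[0.2, 0, -0.2], 0],
  [[0.4, 0, -0.3], 0],
  [[0.6, 0, -0.3], 0],
  [[0.8, 0, -0.3], 0],
  [[1, 0, -0.3], 0],
  [[1, 0, -0.3], 0],
  [[1, 0, -0.3], 0],
])

```text
time_s: 33.8
ee_pos: [0.4126, 0.1602, 0.1571]
eef_rot: [3.141, 0.002, -3.069]
force: [-0.1, -0.7, 0.1]
grip_width: 0.0655
grip_force: 0.0
```

```bash
python3 - <<'E'
from h import *
go()
ims=[]
for n in('side','top','wrist'):
    i=cam(n);p,d=camera(n);ims.append(p)
    for c in finder.cut_out(n,'cartridge')[:3]:
        P,px=cloud(n,c['mask'],d,i);zt=np.percentile(P[:,2],80);T=P[P[:,2]>zt-.005]
        r=cv2.minAreaRect(np.float32(T[:,:2]*1000));print(n,c['conf'],r,zt,inrd(np.array(r[0])/1000))
a=cv2.resize(ims[0][225:295,220:310],None,fx=6,fy=6,interpolation=3);b=cv2.resize(ims[1][155:225,185:250],None,fx=6,fy=6,interpolation=3)[:,:260]
cv2.imwrite('pics/f1.png',np.hstack([a[:420],b[:420]]));cv2.imwrite('pics/w9.png',ims[2])
E
```

```text
t 33.8 pos [0.4126 0.1602 0.1571] rot [ 3.141e+00  2.000e-03 -3.069e+00] w 0.0655 F [-0.1 -0.7  0.1]
side 0.63 ((607.1627197265625, 173.6531524658203), (78.8509750366211, 50.67371368408203), 5.096072673797607) 0.03297305507380903 [-0.0016  0.0028]
side 0.57 ((332.00384521484375, 36.88813781738281), (425.6310729980469, 20.36268424987793), 76.38076782226562) 0.020822069054948034 [-0.2859 -0.1138]
top 0.85 ((315.1290283203125, -167.8186798095703), (44.389366149902344, 75.991943359375), 57.77225875854492) 0.021905506965965316 [-0.3175 -0.3168]
wrist 0.78 ((518.7774658203125, 166.83740234375), (258.04974365234375, 46.29414367675781), 3.386446714401245) 0.032034389707348565 [-0.0903  0.0023]
```

View pics/f1.png

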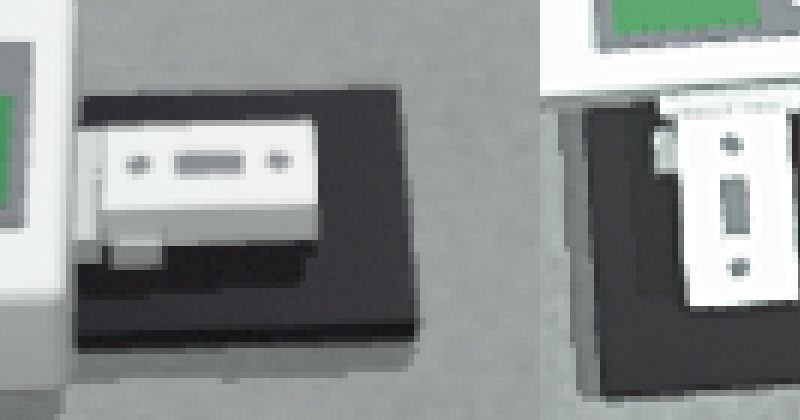

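Both crops show the cartridge against the end stop (left crop x≈100) and beside the side stop. One wrist close look to confirm the gaps.

View pics/w9.png

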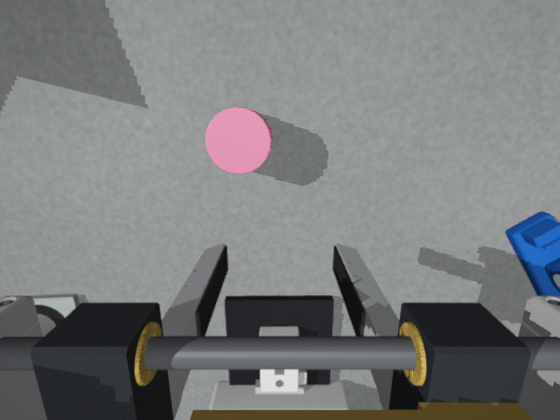

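```bash
python3 -c "
from station import ctrl
print(ctrl.hand_in())"
```

```text
the job is handed in; nothing more can be done
None
```

The job is handed in but I got no verdict back: the cartridge was pushed against both stops (forces and side/top views agree), and canister, vial and jar stood upright within about 4 mm of their pad centres when last measured; nothing else was touched.

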